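Load a thin-walled pot and index the turntable

TASK

Pick up the lidded pot that stands on the bench, holding it with a light grip (its thin wall cracks above 50 N on either side), and set it down softly, upright, in the empty cup of the turntable and let go. Then turn the turntable one click (a quarter turn) clockwise, seen from above, until it rests in the notch. The other pots stay in their cups, and leave the wooden tamper, the pile of lids and the open tin where they are.

Things in the scene. Friction and masses are not known exactly. Their poses are not given: they have to be found in the camera images.
- pot: the pot to load: white round plastic pot with a screw lid, 64 mm diameter, 68 mm high, about 0.17 kg, thin wall: at most 50 N a side. It stands alone on the bench to the right of the turntable. Origin at the centre of its underside, z up
- cup_empty (a point): centre of the floor of the turntable's empty cup, one of three steel ring cups on the disc: inner diameter 76 mm, rim 9 mm above the cup floor (the floor is the disc's top, 35 mm above the bench), centre 90 mm from the disc's axis. The point turns with the disc
- cup_far (a point): centre of the floor of the next cup (a quarter turn anticlockwise from the empty one), holds pot_far
- cup_left (a point): centre of the floor of the third cup (half a turn from the empty one), holds pot_left
- dial_axis (a point): centre of the round steel disc's top, on its vertical axis of turning; disc 280 mm in diameter, top 35 mm above the bench, a low hub 10 mm high in its middle
- post_top (a point): centre of the top of the black upright turning post on the disc: 20 mm diameter, 73 mm above the disc's top, 115 mm from the axis, a quarter turn clockwise from the empty cup. The point turns with the disc
- dial (a joint): turning of the disc in rad, clockwise seen from above is positive; starts in a notch at about 0. Sprung ball notches lie at every quarter turn (1.571 is one click on); a notch draws the disc in only from within about 0.04 rad and takes about 6 N at the post to leave; between notches the disc turns freely with little friction
- pot_far: bystander: white lidded pot, 67 mm diameter, 72 mm high, in a cup of the turntable; origin at the centre of its underside
- pot_left: bystander: white lidded pot, 69 mm diameter, 85 mm high, in a cup of the turntable; origin at the centre of its underside
- tamper: bystander: wooden tamper, 81 mm diameter, 98 mm high, on the bench; origin at the centre of its underside
- lid_pile: bystander: pile of gold lids, 107 mm diameter, 60 mm high, on the bench; origin at the centre of its underside
- bowl: bystander: open gold tin, 104 mm diameter, 54 mm high, on the bench at the left; origin at the centre of its underside
Not all that is in view belongs to the job. Of the things that look like the pot, the larger one is meant.

How it is judged:
By the outcome, as a careful person would: the job done as asked, in the order asked, and still so for the second after the job is handed in, with the robot touching nothing.
It also fails if it takes over 64 s, if anything falls off the work surface, if the arm or the gripper's body presses on something with over 40 N, if the wrist force passes 120 N, or if a joint passes its speed limit or range.

ROBOT

A 6-joint arm with a two-finger parallel gripper is mounted at the origin on a cart in front of the work surface, level with it; the furniture and walls round the work are solid. World frame = base frame: x ahead of the robot, y to its left, z up, the work surface at z = 0. Lengths are in m, angles in rad, forces in N, time in s.
With the tool pointing down it reaches from about 0.35 to 0.975 m from the base axis. Payload 4.9 kg.
Tool frame: the origin (TCP) lies at the very end of the fingers, on their centre line; the grasp point (between the pads) lies 19 mm behind it; z points along the fingers, y is the line along which they close (so a half turn about z gives the same grasp; the last joint's range is limited). The gripper opens to 85 mm and grips with 20 to 120 N. Pads are 22 mm wide; open, the fingers measure 114 mm over their backs; the gripper's body (76 mm by 85 mm) begins 54 mm behind the grasp point. The pads swing forward as they close: fully open they stand 13 mm farther back than shut.
Start: joints at [1.205, 0.053, 1.613, -0, 1.476, -0.119], TCP at [0.153, 0.606, 0.231] pointing down, gripper open.
Joint ranges: [-3.01, 3.01], [-1.01, 2.22], [0.06, 2.58], [-1.02, 4.17], [0.09, 2.62], [-3.14, 3.14]. Speed limits (rad/s): [2.57, 2.57, 3.14, 3.14, 3.14, 3.14].

INTERFACE

Orientations are given as a unit quaternion [w, x, y, z].
In Python, from plant import manip gives the robot as it stands.
- The arm moves only by the tool send_rows, never from a script. Its argument "increments" is a list of rows, each an object of numbers: "claw": the closure, from -1 (fully open) to 1 (shut); "dx", "dy", "dz": the shift along the tool's x, y, z in units of 0.5 m (1.0 is 0.5 m); "yaw": the turn about the tool's z in units of 1.5 rad (1.0 is 1.5 rad). A call has 1 to 20 rows; each row is the pose to reach, as a shift and turn from the pose commanded when the call began, along the tool's axes at that moment; what a row does not reach only later rows make up. A row lasts 1/8 s, in which the tool goes at most 62.5 mm and 10.7 degrees, less where a joint would pass 70% of its speed; a pose out of reach is approached as far as the arm can. A call with a number of a shift or a turn outside -1 to 1 is refused whole. A call with a gripper value outside its range is refused whole. The fingers move at their own pace and stop on an object; the grip force is fixed at half the most. Time passes only in rows, so rows that repeat a pose let the fingers close. It gives the time, the measured TCP pose, the force, the opening and the grip force at its end, in the units of the state.
- manip.state(): the state, without advancing time (a new reading comes with each control period).
- manip.grab_frame(name): name is "scene" or "top" or "wrist"; returns the picture (420x560x3 uint8, red, green, blue); there is no depth.
- manip.camera_params(name): a dict with "camera_matrix" (3x3 intrinsics, pixels), "extrinsics" (4x4, takes a point from world to camera coordinates); the wrist camera has in their place "tool_from_camera" (4x4, takes a point from camera to tool coordinates, whose origin is the TCP and whose axes are the flange's). Camera axes: x right, y down, z forward; pixel columns grow to the right and rows downward; lengths in m; the calibration is good to about 2 mm. A picture is of the moment at which its call begins: read the wrist's pose just before it. camera_params takes no time and is no camera call.
- manip.job_done(): hands the job in; it is judged then, once.
The state is a dict: "time": time; "joint_pos": joint angles; "joint_vel": joint speeds; "joint_efforts": joint torques, N m; "tool_pos": TCP position; "tool_rot": TCP orientation; "contact_force": force on the tool from outside, world axes, zero at the start; "ft_torque": the same for the moment, N m; "gripper_width": opening from 0.0 (shut) to 1.0 (fully open); "grasp_force": force on a finger pad.
Only numpy, scipy, OpenCV 4.12 (cv2) and the standard library are available. Lean on these libraries where they do the work, as an engineer would, in place of code of your own. Each camera call takes 0.05 s, during which the arm holds its last target. There are 200 camera calls.

## Working session

There is one attempt and no reset: what is moved stays moved. The work goes in short steps, Python scripts to look and compute and a tool call to move; the robot and the scene stay as the last step left them, time stands still between calls to the robot, and variables do not carry over. Pictures are saved under pics/ and viewed, at most 10 in all, crops included, and the job is handed in when it is done.

Besides the shell and the picture viewer there is one more tool, called after "Emit:" as name([rows], argument=value, ...), one row to a line, values as JSON. send_rows: Moves the arm, as the interface text tells. Shifts and turns lie within -1 to 1; 1 stands for 0.5 m of shift or 1.5 rad of turn. Its arguments: {"type":"object","properties":{"increments":{"type":"array","items":{"type":"object","properties":{"claw":{"type":"number"},"dx":{"type":"number"},"dy":{"type":"number"},"dz":{"type":"number"},"yaw":{"type":"number"}}}}},"required":["increments"]}

```bash
mkdir -p pics; ls
python3 - <<'E'
from plant import manip
import cv2,numpy as np
np.set_printoptions(precision=4,suppress=True)
s=manip.state();print({k:np.round(v,3) for k,v in s.items()})
for n in("scene","top"):
    cv2.imwrite(f"pics/{n}0.png",manip.grab_frame(n)[:,:,::-1])
for n in("scene","top","wrist"):print(n,manip.camera_params(n))
E
```

```text
pics
{'time': np.float64(0.0), 'joint_pos': array([ 1.205,  0.053,  1.614, -0.   ,  1.476, -0.119]), 'joint_vel': array([ 0.003, -0.001, -0.   , -0.001, -0.   , -0.002]), 'joint_efforts': array([ -0.   , -39.367, -37.018,  -0.   ,   0.007,  -0.   ]), 'tool_pos': array([0.152, 0.605, 0.23 ]), 'tool_rot': array([-0.   ,  0.123,  0.992, -0.001]), 'contact_force': array([-0.081,  0.049, -0.102]), 'ft_torque': array([0.   , 0.004, 0.001]), 'grasp_force': np.float64(0.0), 'gripper_width': np.float64(0.995)}
scene {'camera_matrix': array([[444.4157,   0.    , 281.8282],
       [  0.    , 444.4157, 208.6063],
       [  0.    ,   0.    ,   1.    ]]), 'extrinsics': array([[ 0.5068, -0.8619,  0.0161, -0.2566],
       [-0.6019, -0.3672, -0.7091,  0.3979],
       [ 0.6172,  0.3496, -0.7049,  0.8397],
       [ 0.    ,  0.    ,  0.    ,  1.    ]])}
top {'camera_matrix': array([[477.2892,   0.    , 288.7201],
       [  0.    , 477.2892, 209.3497],
       [  0.    ,   0.    ,   1.    ]]), 'extrinsics': array([[-0.004 , -0.9997, -0.0253,  0.0191],
       [-0.99  ,  0.0075, -0.1408,  0.5665],
       [ 0.1409,  0.0245, -0.9897,  1.2208],
       [ 0.    ,  0.    ,  0.    ,  1.    ]])}
wrist {'camera_matrix': array([[310.9655,   0.    , 278.2006],
       [  0.    , 310.9655, 206.376 ],
       [  0.    ,   0.    ,   1.    ]]), 'tool_from_camera': array([[ 0.0004, -0.9639, -0.2662,  0.0659],
       [ 1.    ,  0.0004,  0.0002, -0.0001],
       [-0.0001, -0.2662,  0.9639, -0.1435],
       [ 0.    ,  0.    ,  0.    ,  1.    ]])}
```

View pics/top0.png

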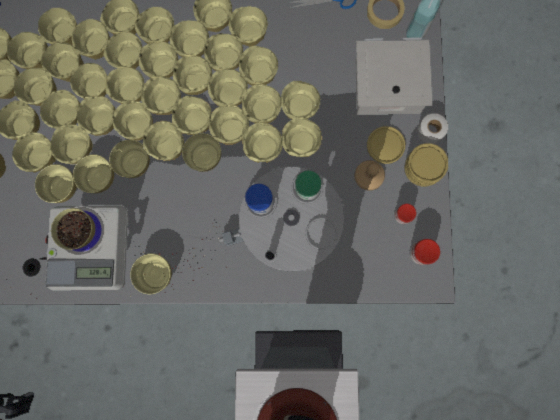

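View pics/scene0.png

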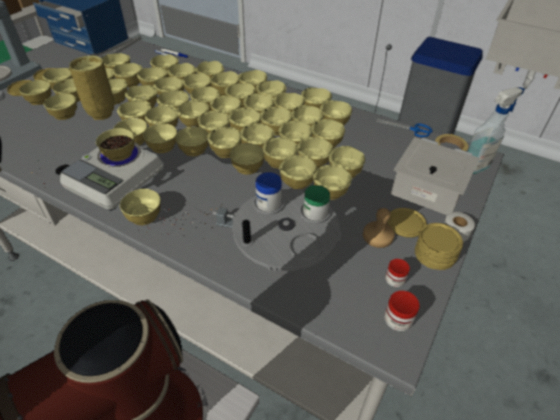

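The top view shows two red-lidded pots: a smaller one at (406,214) and a larger one at (427,252). In the scene view they are at (398,272) and (402,310). The larger one at (427,252) fits the description. The disc hub is near (291,217), the empty cup at (318,230) and the post at (269,255). I'll confirm these in an enlarged crop.

```bash
cat > h.py <<'E'
import cv2,numpy as np
from plant import manip
np.set_printoptions(precision=4,suppress=True)
def back(name,uv,z):
    p=manip.camera_params(name);K=p["camera_matrix"];E=p["extrinsics"];R,t=E[:3,:3],E[:3,3]
    c=-R.T@t;d=R.T@np.linalg.solve(K,[*uv,1.]);return c+d*(z-c[2])/d[2]
def proj(name,P):
    p=manip.camera_params(name);q=p["camera_matrix"]@(p["extrinsics"]@[*P,1.])[:3];return q[:2]/q[2]
E
python3 - <<'E'
from h import *
for n in("top","scene"):
    im=cv2.imread(f"pics/{n}0.png");h=cv2.cvtColor(im,cv2.COLOR_BGR2HSV)
    m=(((h[...,0]<8)|(h[...,0]>172))&(h[...,1]>150)&(h[...,2]>90)).astype(np.uint8)
    if n=="scene": m[:,:350]=0
    else: m[320:]=0
    k,l,st,c=cv2.connectedComponentsWithStats(m)
    for i in range(1,k):
        if st[i,4]>60: print(n,st[i],c[i],back(n,c[i],.068))
im=cv2.imread("pics/top0.png")
cv2.imwrite("pics/crop.png",cv2.resize(im[155:285,230:450],None,fx=3.6,fy=3.6,interpolation=cv2.INTER_CUBIC))
for uv,z in(((291.5,217),.045),((318,230),.044),((269.5,255),.108)): print(uv,back("top",uv,z))
E
```

```text
top [398 204  18  18 261] [406.295  212.5096] [ 0.5522 -0.2866  0.068 ]
top [415 239  25  25 489] [426.908  250.9918] [ 0.4534 -0.3347  0.068 ]
scene [389 259  21  18 296] [398.6791 267.4324] [ 0.5353 -0.2928  0.068 ]
scene [389 291  30  28 656] [403.6692 304.1616] [ 0.4466 -0.336   0.068 ]
(291.5, 217) [0.5456 0.0084 0.045 ]
(318, 230) [ 0.5109 -0.0607  0.044 ]
(269.5, 255) [0.4435 0.062  0.108 ]
```

View pics/crop.png

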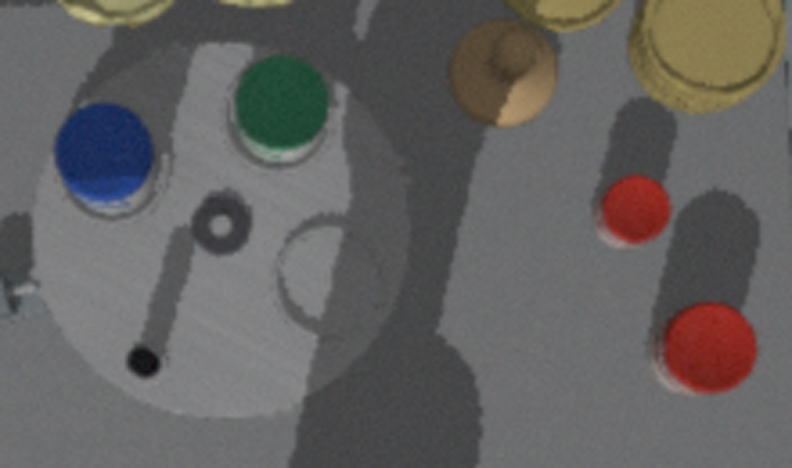

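The crop confirms it: the larger red pot at crop (710,347) stands to the right of the turntable, and the smaller one is at (635,209). Hub is at (221,224), the cup ring at (331,275) and the post at (143,361). I'll move the wrist camera over the pot.

Emit:
send_rows([
  {"dx":-0.752,"dy":-0.789,"claw":-1},
  {"dx":-0.752,"dy":-0.789,"claw":-1},
  {"dx":-0.752,"dy":-0.789,"claw":-1},
  {"dx":-0.752,"dy":-0.789,"claw":-1},
  {"dx":-0.752,"dy":-0.789,"claw":-1},
  {"dx":-0.752,"dy":-0.789,"claw":-1},
  {"dx":-0.752,"dy":-0.789,"claw":-1},
  {"dx":-0.752,"dy":-0.789,"claw":-1},
  {"dx":-0.752,"dy":-0.789,"claw":-1},
  {"dx":-0.752,"dy":-0.789,"claw":-1},
  {"dx":-0.752,"dy":-0.789,"claw":-1},
  {"dx":-0.752,"dy":-0.789,"claw":-1},
])

```text
invalid input
```

Run:
```python
from h import *
s=manip.state();print(s["time"],s["tool_pos"],s["tool_rot"])
im=manip.grab_frame("wrist")[:,:,::-1];cv2.imwrite("pics/w1.png",im)
np.savez("w1.npz",p=s["tool_pos"],q=s["tool_rot"])
```

```text
0.1 [0.1525 0.6055 0.2302] [-0.0002  0.1231  0.9924 -0.0009]
```

View pics/w1.png

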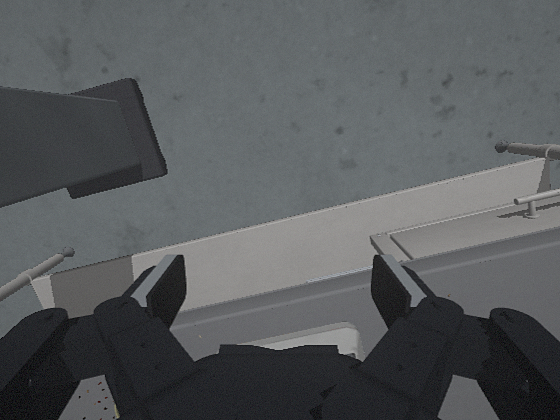

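Emit:
send_rows([
  {"dx":-0.292,"dy":-0.883,"dz":0.1,"claw":-1},
  {"dx":-0.292,"dy":-0.883,"dz":0.1,"claw":-1},
  {"dx":-0.292,"dy":-0.883,"dz":0.1,"claw":-1},
  {"dx":-0.292,"dy":-0.883,"dz":0.1,"claw":-1},
  {"dx":-0.292,"dy":-0.883,"dz":0.1,"claw":-1},
  {"dx":-0.292,"dy":-0.883,"dz":0.1,"claw":-1},
  {"dx":-0.292,"dy":-0.883,"dz":0.1,"claw":-1},
  {"dx":-0.292,"dy":-0.883,"dz":0.1,"claw":-1},
  {"dx":-0.292,"dy":-0.883,"dz":0.1,"claw":-1},
  {"dx":-0.292,"dy":-0.883,"dz":0.1,"claw":-1},
  {"dx":-0.292,"dy":-0.883,"dz":0.1,"claw":-1},
  {"dx":-0.292,"dy":-0.883,"dz":0.1,"claw":-1},
])

```text
invalid input
```

```bash
cat >> h.py <<'E'
from scipy.spatial.transform import Rotation as Ro
def wback(p,q,uv,z):
    c=manip.camera_params("wrist");T=c["tool_from_camera"];R=Ro.from_quat([q[1],q[2],q[3],q[0]]).as_matrix()
    o=p+R@T[:3,3];d=R@T[:3,:3]@np.linalg.solve(c["camera_matrix"],[*uv,1.]);return o+d*(z-o[2])/d[2]
def totool(q,d):
    return Ro.from_quat([q[1],q[2],q[3],q[0]]).as_matrix().T@np.array(d)/.5
E
python3 - <<'E'
from h import *
s=manip.state();p,q=s["tool_pos"],s["tool_rot"];print(s["time"],p,q,s["contact_force"],s["joint_pos"])
im=manip.grab_frame("wrist")[:,:,::-1];cv2.imwrite("pics/w2.png",im)
np.savez("w2.npz",p=p,q=q)
h=cv2.cvtColor(im,cv2.COLOR_BGR2HSV)
m=(((h[...,0]<8)|(h[...,0]>172))&(h[...,1]>150)&(h[...,2]>90)).astype(np.uint8)
k,l,st,c=cv2.connectedComponentsWithStats(m)
for i in range(1,k):
    if st[i,4]>60: print(st[i],c[i],wback(p,q,c[i],.068))
E
```

```text
0.15 [0.1525 0.6056 0.2303] [-0.0002  0.1231  0.9924 -0.0008] [-0.4724 -0.0171  0.3005] [ 1.205   0.0533  1.614  -0.      1.476  -0.119 ]
```

View pics/w2.png

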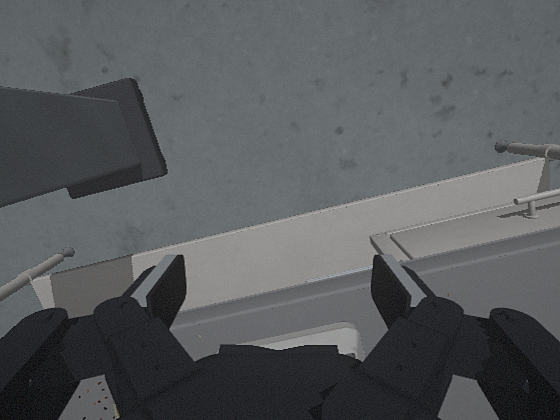

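Both calls were refused as "invalid input", so the arm hasn't moved. The two wrist pictures show only floor and the cart edge between the fingers. I'll resend with all five keys in each row.

Emit:
send_rows([
  {"dx":-0.752,"dy":-0.789,"dz":0.0,"yaw":0.0,"claw":-1.0},
  {"dx":-0.752,"dy":-0.789,"dz":0.0,"yaw":0.0,"claw":-1.0},
  {"dx":-0.752,"dy":-0.789,"dz":0.0,"yaw":0.0,"claw":-1.0},
  {"dx":-0.752,"dy":-0.789,"dz":0.0,"yaw":0.0,"claw":-1.0},
  {"dx":-0.752,"dy":-0.789,"dz":0.0,"yaw":0.0,"claw":-1.0},
  {"dx":-0.752,"dy":-0.789,"dz":0.0,"yaw":0.0,"claw":-1.0},
  {"dx":-0.752,"dy":-0.789,"dz":0.0,"yaw":0.0,"claw":-1.0},
  {"dx":-0.752,"dy":-0.789,"dz":0.0,"yaw":0.0,"claw":-1.0},
  {"dx":-0.752,"dy":-0.789,"dz":0.0,"yaw":0.0,"claw":-1.0},
  {"dx":-0.752,"dy":-0.789,"dz":0.0,"yaw":0.0,"claw":-1.0},
  {"dx":-0.752,"dy":-0.789,"dz":0.0,"yaw":0.0,"claw":-1.0},
])

```text
time: 1.58
tool_pos: [0.4206, 0.132, 0.2311]
tool_rot: [-0.0, 0.123, 0.992, 0.0]
contact_force: [-0.4, 0.3, 0.1]
gripper_width: 1.0
grasp_force: 0.0
```

Works. I'll grab a turntable frame here for later, then go on over the pot.

Run:
```python
from h import *
s=manip.state();cv2.imwrite("pics/w3.png",manip.grab_frame("wrist")[:,:,::-1])
np.savez("w3.npz",p=s["tool_pos"],q=s["tool_rot"])
```

Emit:
send_rows([
  {"dx":-0.292,"dy":-0.883,"dz":0.1,"yaw":0.0,"claw":-1.0},
  {"dx":-0.292,"dy":-0.883,"dz":0.1,"yaw":0.0,"claw":-1.0},
  {"dx":-0.292,"dy":-0.883,"dz":0.1,"yaw":0.0,"claw":-1.0},
  {"dx":-0.292,"dy":-0.883,"dz":0.1,"yaw":0.0,"claw":-1.0},
  {"dx":-0.292,"dy":-0.883,"dz":0.1,"yaw":0.0,"claw":-1.0},
  {"dx":-0.292,"dy":-0.883,"dz":0.1,"yaw":0.0,"claw":-1.0},
  {"dx":-0.292,"dy":-0.883,"dz":0.1,"yaw":0.0,"claw":-1.0},
  {"dx":-0.292,"dy":-0.883,"dz":0.1,"yaw":0.0,"claw":-1.0},
  {"dx":-0.292,"dy":-0.883,"dz":0.1,"yaw":0.0,"claw":-1.0},
  {"dx":-0.292,"dy":-0.883,"dz":0.1,"yaw":0.0,"claw":-1.0},
  {"dx":-0.292,"dy":-0.883,"dz":0.1,"yaw":0.0,"claw":-1.0},
])

```text
time: 3.0
tool_pos: [0.4551, -0.3305, 0.1816]
tool_rot: [0.0, 0.122, 0.993, -0.0]
contact_force: [-0.1, -0.3, 0.9]
gripper_width: 0.997
grasp_force: 0.0
```

Run:
```python
from h import *
s=manip.state();p,q=s["tool_pos"],s["tool_rot"];print(s["time"],p,q,s["contact_force"],s["joint_pos"])
im=manip.grab_frame("wrist")[:,:,::-1];cv2.imwrite("pics/w4.png",im)
np.savez("w4.npz",p=p,q=q)
h=cv2.cvtColor(im,cv2.COLOR_BGR2HSV)
m=(((h[...,0]<8)|(h[...,0]>172))&(h[...,1]>150)&(h[...,2]>90)).astype(np.uint8)
k,l,st,c=cv2.connectedComponentsWithStats(m)
for i in range(1,k):
    if st[i,4]>60: print(st[i],c[i],wback(p,q,c[i],.068))
w3=cv2.imread("pics/w3.png");cv2.imwrite("pics/w34.png",cv2.resize(np.vstack([w3,im]),None,fx=.7,fy=.7))
```

```text
3.0 [ 0.4551 -0.3305  0.1816] [ 0.0002  0.122   0.9925 -0.    ] [-0.0761 -0.2666  0.9039] [-0.7605 -0.0603  1.8097  0.0002  1.3919 -2.0868]
[ 237  163   73   74 3975] [272.676  200.2913] [ 0.4538 -0.3351  0.068 ]
[ 319  257   49   49 1769] [341.9028 281.3002] [ 0.5436 -0.2923  0.068 ]
```

View pics/w34.png

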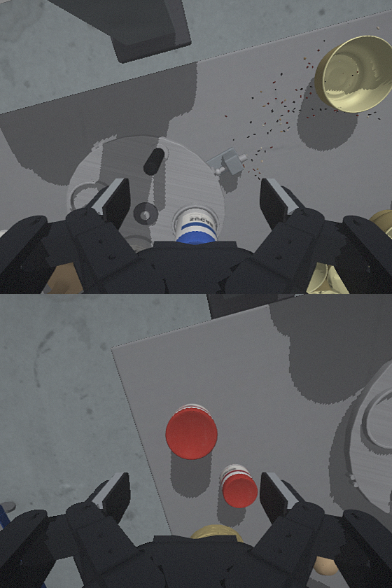

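The top half (w3) shows the dial with its post, the empty cup and the detent block. The bottom half (w4) shows the larger pot, at full-image pixel (273,200), nearly centred between the fingers. The wrist fix is (0.4538,-0.3351), which agrees with the top view, so I'll descend.

Emit:
send_rows([
  {"dx":0.0,"dy":-0.001,"dz":0.08,"yaw":0.0,"claw":-1.0},
  {"dx":0.0,"dy":-0.001,"dz":0.14,"yaw":0.0,"claw":-1.0},
  {"dx":0.0,"dy":-0.001,"dz":0.2,"yaw":0.0,"claw":-1.0},
  {"dx":0.0,"dy":-0.001,"dz":0.26,"yaw":0.0,"claw":-1.0},
  {"dx":0.0,"dy":-0.001,"dz":0.3,"yaw":0.0,"claw":-1.0},
  {"dx":0.0,"dy":-0.001,"dz":0.324,"yaw":0.0,"claw":-1.0},
  {"dx":0.0,"dy":-0.001,"dz":0.324,"yaw":0.0,"claw":-0.8},
  {"dx":0.0,"dy":-0.001,"dz":0.324,"yaw":0.0,"claw":-0.7},
  {"dx":0.0,"dy":-0.001,"dz":0.324,"yaw":0.0,"claw":-0.65},
  {"dx":0.0,"dy":-0.001,"dz":0.324,"yaw":0.0,"claw":-0.6},
  {"dx":0.0,"dy":-0.001,"dz":0.324,"yaw":0.0,"claw":-0.6},
  {"dx":0.0,"dy":-0.001,"dz":0.324,"yaw":0.0,"claw":-0.6},
])

```text
time: 4.55
tool_pos: [0.4547, -0.3331, 0.0197]
tool_rot: [0.0, 0.123, 0.992, -0.0]
contact_force: [0.2, -1.4, 1.7]
gripper_width: 0.802
grasp_force: 0.7
```

Emit:
send_rows([
  {"dx":0.0,"dy":0.0,"dz":0.0,"yaw":0.0,"claw":-0.57},
  {"dx":0.0,"dy":0.0,"dz":0.0,"yaw":0.0,"claw":-0.55},
  {"dx":0.0,"dy":0.0,"dz":0.0,"yaw":0.0,"claw":-0.53},
  {"dx":0.0,"dy":0.0,"dz":0.0,"yaw":0.0,"claw":-0.53},
  {"dx":0.0,"dy":0.0,"dz":0.0,"yaw":0.0,"claw":-0.53},
])

```text
time: 5.18
tool_pos: [0.4545, -0.3327, 0.0194]
tool_rot: [0.0, 0.123, 0.992, -0.0]
contact_force: [-0.0, -2.1, 1.9]
gripper_width: 0.762
grasp_force: 1.1
```

Emit:
send_rows([
  {"dx":0.0,"dy":0.0,"dz":0.0,"yaw":0.0,"claw":-0.52},
  {"dx":0.0,"dy":0.0,"dz":0.0,"yaw":0.0,"claw":-0.51},
  {"dx":0.0,"dy":0.0,"dz":0.0,"yaw":0.0,"claw":-0.51},
])

```text
time: 5.55
tool_pos: [0.4545, -0.3326, 0.0193]
tool_rot: [-0.0, 0.123, 0.992, 0.0]
contact_force: [0.4, -1.4, 1.8]
gripper_width: 0.756
grasp_force: 4.2
```

Emit:
send_rows([
  {"dx":0.0,"dy":0.0,"dz":0.0,"yaw":0.0,"claw":-0.5},
  {"dx":0.0,"dy":0.0,"dz":0.0,"yaw":0.0,"claw":-0.5},
  {"dx":0.0,"dy":0.0,"dz":0.0,"yaw":0.0,"claw":-0.5},
])

```text
time: 5.92
tool_pos: [0.4545, -0.3326, 0.0194]
tool_rot: [-0.0, 0.123, 0.992, 0.0]
contact_force: [-1.4, -1.2, 4.0]
gripper_width: 0.749
grasp_force: 13.3
```

Emit:
send_rows([
  {"dx":0.0,"dy":0.0,"dz":0.0,"yaw":0.0,"claw":-0.49},
  {"dx":0.0,"dy":0.0,"dz":0.0,"yaw":0.0,"claw":-0.49},
  {"dx":0.0,"dy":0.0,"dz":-0.01,"yaw":0.0,"claw":-0.49},
  {"dx":0.0,"dy":0.0,"dz":-0.04,"yaw":0.0,"claw":-0.49},
  {"dx":0.0,"dy":0.0,"dz":-0.08,"yaw":0.0,"claw":-0.49},
  {"dx":0.0,"dy":0.0,"dz":-0.13,"yaw":0.0,"claw":-0.49},
  {"dx":0.0,"dy":0.0,"dz":-0.18,"yaw":0.0,"claw":-0.49},
  {"dx":0.0,"dy":0.0,"dz":-0.22,"yaw":0.0,"claw":-0.49},
  {"dx":0.0,"dy":0.0,"dz":-0.24,"yaw":0.0,"claw":-0.49},
  {"dx":0.0,"dy":0.0,"dz":-0.24,"yaw":0.0,"claw":-0.49},
  {"dx":0.0,"dy":0.0,"dz":-0.24,"yaw":0.0,"claw":-0.49},
])

```text
time: 7.3
tool_pos: [0.4539, -0.3321, 0.1381]
tool_rot: [-0.001, 0.123, 0.992, 0.001]
contact_force: [-0.4, 0.9, -2.0]
gripper_width: 0.748
grasp_force: 24.2
```

Run:
```python
from h import *
s=manip.state();p,q=s["tool_pos"],s["tool_rot"];print(s["time"],p,q,s["grasp_force"])
im=manip.grab_frame("wrist")[:,:,::-1]
h=cv2.cvtColor(im,cv2.COLOR_BGR2HSV)
m=(((h[...,0]<8)|(h[...,0]>172))&(h[...,1]>150)&(h[...,2]>90)).astype(np.uint8)
k,l,st,c=cv2.connectedComponentsWithStats(m)
for i in range(1,k):
    if st[i,4]>60: print(st[i],c[i],wback(p,q,c[i],p[2]+.049))
im0=cv2.imread("pics/top0.png")
# refine cup / hub / post from both fixed cams and w3
g=cv2.cvtColor(im0,cv2.COLOR_BGR2GRAY)
for uv,z in(((291.4,217.2),.045),((321.9,231.4),.044),((269.7,255.3),.108)): print(back("top",uv,z))
sc=cv2.imread("pics/scene0.png");w3=cv2.imread("pics/w3.png")
A=cv2.resize(sc[180:280,220:350],(520,400),interpolation=cv2.INTER_CUBIC)
cv2.imwrite("pics/mix.png",np.hstack([A[:, :],cv2.resize(w3[190:390,80:340][:, :],(280*260//280,400//2*1))[:0] if 0 else cv2.resize(w3[180:390,85:225],(267,400),interpolation=cv2.INTER_CUBIC)]))
```

```text
7.3 [ 0.4539 -0.3321  0.1381] [-0.0008  0.1231  0.9924  0.0006] 24.207685589790344
[224 207 111  25 271] [277.6974 213.3026] [ 0.4176 -0.3232  0.1871]
[  189   218   180   137 18319] [277.9092 289.0412] [ 0.4437 -0.3297  0.1871]
[0.545  0.0087 0.045 ]
[ 0.5072 -0.0708  0.044 ]
[0.4428 0.0615 0.108 ]
```

View pics/mix.png

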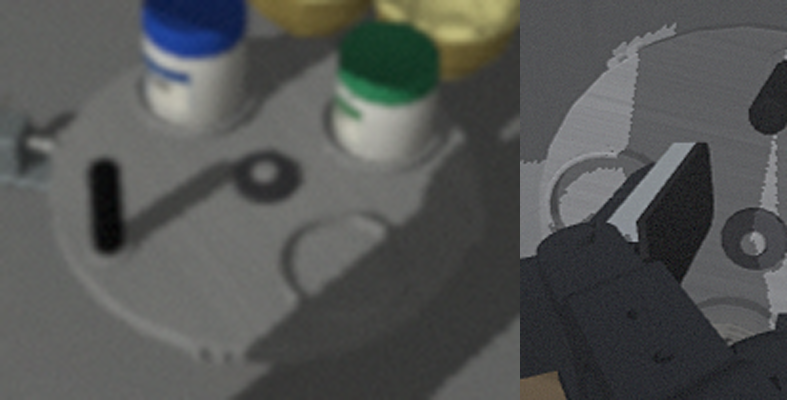

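The scene half gives the hub at scene pixel (286.8,223.2) and the post top at (245.8,221.2). The wrist half gives the hub at w3 pixel (208.2,305.5). I'll combine these fixes and check where the pot sits in the hand.

Run:
```python
from h import *
print("scene hub",back("scene",(286.8,223.2),.045),"post",back("scene",(245.8,221.2),.108))
a=np.load("w3.npz");print("w3 hub",wback(a["p"],a["q"],(208.2,305.5),.045))
a=np.load("w4.npz");p,q=a["p"],a["q"]
E=[wback(p,q,uv,.068) for uv in((237,200),(310,200),(273,163),(273,237))];print("lid diam",np.linalg.norm(E[0]-E[1]),np.linalg.norm(E[2]-E[3]),(E[2]+E[3])/2)
s=manip.state();p,q=s["tool_pos"],s["tool_rot"];R=Ro.from_quat([q[1],q[2],q[3],q[0]]).as_matrix()
for uv in((278,207),(278,218),(278,232),(189,290),(369,290)):print(uv,R.T@(wback(p,q,uv,p[2]+.0486)-p))
```

```text
scene hub [0.5416 0.0067 0.045 ] post [0.4442 0.0652 0.108 ]
w3 hub [0.5444 0.0139 0.045 ]
lid diam 0.06225253220991435 0.06517529833982039 [ 0.4546 -0.335   0.068 ]
(278, 207) [ 0.0394 -0.0001 -0.0485]
(278, 218) [ 0.0358 -0.0001 -0.0485]
(278, 232) [ 0.031  -0.0001 -0.0485]
(189, 290) [ 0.01   -0.0305 -0.0486]
(369, 290) [ 0.01    0.031  -0.0485]
```

Run:
```python
from h import *
from scipy.optimize import least_squares
im=cv2.imread("pics/top0.png");h=cv2.cvtColor(im,cv2.COLOR_BGR2HSV);V=h[...,2];H=h[...,0];S=h[...,1]
def blob(m,x0,x1,y0,y1):
    w=np.zeros(m.shape,np.uint8);w[y0:y1,x0:x1]=m[y0:y1,x0:x1]
    k,l,st,c=cv2.connectedComponentsWithStats(w);i=1+np.argmax(st[1:,4]);return st[i],c[i]
b=blob((H>105)&(H<130)&(S>120),235,290,170,225);g=blob((H>60)&(H<100)&(S>100),285,330,160,210);p=blob(V<30,255,285,240,270)
print(b,g,p)
P=[back("top",b[1],.12),back("top",g[1],.107),back("top",p[1],.106),back("top",(291.4,217.2),.045),back("top",(321.9,231.4),.044)]
print(np.array(P))
def f(v,full=True):
    a=v[:2];e=np.array([np.cos(v[2]),np.sin(v[2])]);n=np.array([e[1],-e[0]]) # e cup dir, n = clockwise
    pred=[a-.09*e,a-.09*n,a+.115*n,a,a+.09*e]
    return np.concatenate([(q[:2]-r)*w for q,r,w in zip(P,pred,(.6,.6,1,1,.7))])
r=least_squares(f,[.544,.009,4.2]);v=r.x;print(v,r.fun.reshape(-1,2)*1000)
e=np.array([np.cos(v[2]),np.sin(v[2])]);print("cup",v[:2]+.09*e,"post",v[:2]+.115*np.array([e[1],-e[0]]))
# overlay
o=cv2.resize(im[155:285,230:380],None,fx=5,fy=4.6*1.0869565,interpolation=cv2.INTER_CUBIC)
th=np.linspace(0,2*np.pi,90)
def circ(c,rad,z,col):
    pts=np.array([(proj("top",[c[0]+rad*np.cos(t),c[1]+rad*np.sin(t),z])-[230,155]+.5)*5-.5 for t in th]);cv2.polylines(o,[pts.astype(np.int32)],True,col,1,cv2.LINE_AA)
circ(v[:2],.14,.035,(0,0,255));circ(v[:2]+.09*e,.038,.044,(0,255,255));circ(v[:2]+.115*np.array([e[1],-e[0]]),.01,.108,(255,0,255))
cv2.imwrite("pics/ov.png",o[:600])
top=manip.grab_frame("top")[:,:,::-1];s=manip.state();h=cv2.cvtColor(top,cv2.COLOR_BGR2HSV)
m=(((h[...,0]<8)|(h[...,0]>172))&(h[...,1]>150)&(h[...,2]>60));m[320:]=0
k,l,st,c=cv2.connectedComponentsWithStats(m.astype(np.uint8));print(s["tool_pos"],[(st[i],c[i],back("top",c[i],.187)) for i in range(1,k) if st[i,4]>40])
```

```text
(array([246, 184,  26,  27, 562], dtype=int32), array([258.484 , 196.9591])) (array([296, 171,  25,  25, 492], dtype=int32), array([307.9106, 183.0203])) (array([267, 252,   7,   7,  29], dtype=int32), array([270.   , 255.069]))
[[ 0.5869  0.0889  0.12  ]
 [ 0.6237 -0.0345  0.107 ]
 [ 0.4434  0.0609  0.106 ]
 [ 0.545   0.0087  0.045 ]
 [ 0.5072 -0.0708  0.044 ]]
[0.5457 0.0085 4.2386] [[ 0.108   0.1936]
 [-1.2529 -1.1431]
 [ 0.0711 -0.049 ]
 [-0.6483  0.2216]
 [ 1.8058  0.5673]]
cup [ 0.5046 -0.0716] post [0.4434 0.061 ]
[ 0.4539 -0.3321  0.1379] [(array([397, 204,  19,  18, 259], dtype=int32), array([406.3436, 212.4903]), array([ 0.5363, -0.2602,  0.187 ])), (array([430, 267,  16,  21,  65], dtype=int32), array([438.8462, 275.2   ]), array([ 0.3922, -0.328 ,  0.187 ])), (array([442, 302,  13,  18,  54], dtype=int32), array([448.7037, 310.4074]), array([ 0.3138, -0.3462,  0.187 ]))]
```

View pics/ov.png

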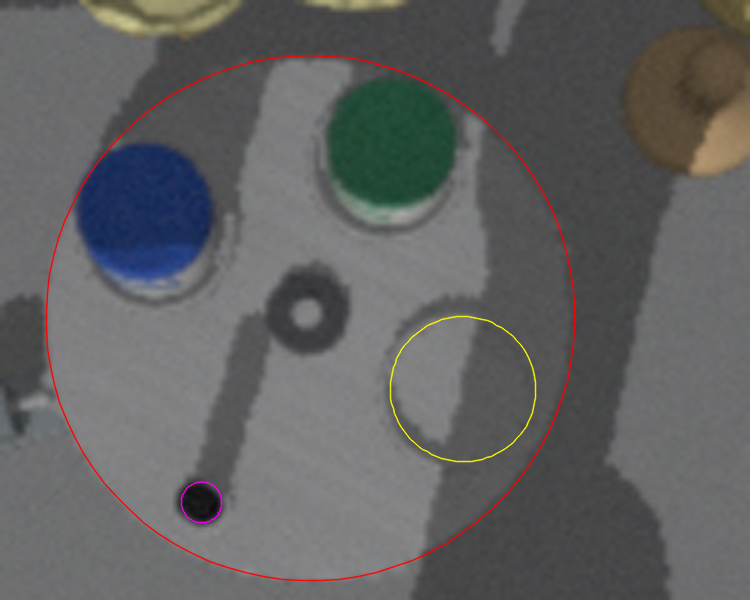

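The overlay matches the disc rim, the post and the ring's inner edge, so cup = (0.5046,-0.0716), axis = (0.5457,0.0085) and post = (0.4434,0.061). Next I'll measure the pot's position in the hand from the lid outline.

Run:
```python
from h import *
from scipy.optimize import least_squares
s=manip.state();p,q=s["tool_pos"],s["tool_rot"];R=Ro.from_quat([q[1],q[2],q[3],q[0]]).as_matrix()
im=manip.grab_frame("wrist")[:,:,::-1];cv2.imwrite("pics/w5.png",im);h=cv2.cvtColor(im,cv2.COLOR_BGR2HSV)
m=(((h[...,0]<8)|(h[...,0]>172))&(h[...,1]>150))
print([tuple(im[r,278]) for r in range(180,240,4)])
L=[]
for r in range(220,350,10):
    c=np.where(m[r,150:410])[0]+150;a,b=[R.T@(wback(p,q,(x,r),p[2]+.0486)-p) for x in(c.min(),c.max())];L.append([r,c.min(),c.max(),a[0],a[1],b[1]])
print(np.array(L))
```

```text
[(np.uint8(121), np.uint8(117), np.uint8(118)), (np.uint8(119), np.uint8(115), np.uint8(117)), (np.uint8(122), np.uint8(121), np.uint8(119)), (np.uint8(165), np.uint8(163), np.uint8(163)), (np.uint8(181), np.uint8(186), np.uint8(187)), (np.uint8(126), np.uint8(126), np.uint8(128)), (np.uint8(158), np.uint8(162), np.uint8(160)), (np.uint8(48), np.uint8(47), np.uint8(115)), (np.uint8(189), np.uint8(188), np.uint8(187)), (np.uint8(191), np.uint8(190), np.uint8(186)), (np.uint8(53), np.uint8(55), np.uint8(146)), (np.uint8(55), np.uint8(58), np.uint8(153)), (np.uint8(47), np.uint8(51), np.uint8(153)), (np.uint8(51), np.uint8(55), np.uint8(162)), (np.uint8(60), np.uint8(61), np.uint8(166))]
[[220.     235.     322.       0.0351  -0.0139   0.014 ]
 [230.     223.     333.       0.0317  -0.0179   0.0177]
 [240.     222.     334.       0.0283  -0.0184   0.0182]
 [250.     212.     344.       0.0247  -0.0218   0.0216]
 [260.     204.     352.       0.0212  -0.0247   0.0245]
 [270.     201.     356.       0.0175  -0.0259   0.0261]
 [280.     196.     361.       0.0138  -0.0279   0.028 ]
 [290.     191.     365.       0.01    -0.0298   0.0297]
 [300.     189.     367.       0.0061  -0.0308   0.0306]
 [310.     191.     366.       0.0022  -0.0304   0.0306]
 [320.     195.     361.      -0.0018  -0.0293   0.0291]
 [330.     200.     357.      -0.0059  -0.0278   0.028 ]
 [340.     204.     352.      -0.0101  -0.0267   0.0265]]
```

Emit:
send_rows([
  {"dx":0.001,"dy":0.03,"dz":0.0,"yaw":0.0,"claw":-0.49},
  {"dx":0.004,"dy":0.09,"dz":0.0,"yaw":0.0,"claw":-0.49},
  {"dx":0.008,"dy":0.17,"dz":0.0,"yaw":0.0,"claw":-0.49},
  {"dx":0.012,"dy":0.25,"dz":0.0,"yaw":0.0,"claw":-0.49},
  {"dx":0.016,"dy":0.33,"dz":0.0,"yaw":0.0,"claw":-0.49},
  {"dx":0.02,"dy":0.41,"dz":0.0,"yaw":0.0,"claw":-0.49},
  {"dx":0.023,"dy":0.48,"dz":0.0,"yaw":0.0,"claw":-0.49},
  {"dx":0.025,"dy":0.52,"dz":0.0,"yaw":0.0,"claw":-0.49},
  {"dx":0.025,"dy":0.53,"dz":0.0,"yaw":0.0,"claw":-0.49},
  {"dx":0.025,"dy":0.53,"dz":0.03,"yaw":0.0,"claw":-0.49},
  {"dx":0.025,"dy":0.53,"dz":0.06,"yaw":0.0,"claw":-0.49},
  {"dx":0.025,"dy":0.53,"dz":0.09,"yaw":0.0,"claw":-0.49},
  {"dx":0.025,"dy":0.53,"dz":0.12,"yaw":0.0,"claw":-0.49},
  {"dx":0.025,"dy":0.53,"dz":0.13,"yaw":0.0,"claw":-0.49},
  {"dx":0.025,"dy":0.53,"dz":0.13,"yaw":0.0,"claw":-0.49},
  {"dx":0.025,"dy":0.53,"dz":0.13,"yaw":0.0,"claw":-0.49},
])

```text
time: 9.45
tool_pos: [0.5077, -0.0728, 0.075]
tool_rot: [0.001, 0.123, 0.992, -0.0]
contact_force: [-0.7, -0.0, -1.6]
gripper_width: 0.751
grasp_force: 24.3
```

Run:
```python
from h import *
s=manip.state();print(s["time"],s["tool_pos"],s["tool_rot"],s["grasp_force"])
t=manip.grab_frame("scene")[:,:,::-1];w=manip.grab_frame("wrist")[:,:,::-1]
cv2.imwrite("pics/pl.png",np.hstack([cv2.resize(t[150:290,210:360],(430,401),interpolation=cv2.INTER_CUBIC),cv2.resize(w[100:400,140:417],(370,401))]))
```

```text
9.45 [ 0.5077 -0.0728  0.075 ] [ 0.0007  0.1231  0.9924 -0.0001] 24.279497265815735
```

View pics/pl.png

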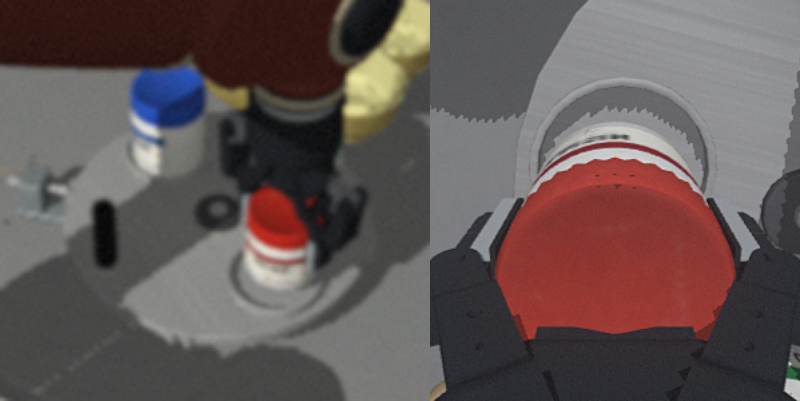

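The scene half shows the pot hanging just above the empty ring, upright. In the wrist half the ring's inner top edge is near (622,88) and the edge of the pot's underside near (615,123). I'll compare those in metric units.

Run:
```python
from h import *
s=manip.state();p,q=s["tool_pos"],s["tool_rot"];R=Ro.from_quat([q[1],q[2],q[3],q[0]]).as_matrix()
w=manip.grab_frame("wrist")
g=w.mean(2).astype(int);print(list(g[150:200,280]))
print("rows170",list(g[185,205:240]),list(g[185,325:360]))
f=lambda x,y:((x-430)/1.336+140,100+y/1.336)
for n,uv,z in(("inner top",f(622,88),.044),("outer top",f(622,78),.044),("in L",f(540,150),.044),("in R",f(706,150),.044),("pot bot",f(615,123),p[2]-.0194)):
    print(n,np.round(uv),R.T@(wback(p,q,uv,z)-p))
```

```text
[np.int64(144), np.int64(140), np.int64(139), np.int64(144), np.int64(145), np.int64(144), np.int64(143), np.int64(139), np.int64(158), np.int64(169), np.int64(161), np.int64(151), np.int64(135), np.int64(129), np.int64(120), np.int64(96), np.int64(107), np.int64(105), np.int64(102), np.int64(105), np.int64(106), np.int64(103), np.int64(104), np.int64(104), np.int64(106), np.int64(103), np.int64(107), np.int64(106), np.int64(103), np.int64(103), np.int64(100), np.int64(99), np.int64(139), np.int64(135), np.int64(145), np.int64(141), np.int64(142), np.int64(143), np.int64(143), np.int64(143), np.int64(140), np.int64(167), np.int64(176), np.int64(172), np.int64(182), np.int64(203), np.int64(199), np.int64(201), np.int64(197), np.int64(194)]
rows170 [np.int64(90), np.int64(88), np.int64(85), np.int64(109), np.int64(133), np.int64(129), np.int64(122), np.int64(142), np.int64(143), np.int64(143), np.int64(140), np.int64(146), np.int64(144), np.int64(147), np.int64(145), np.int64(143), np.int64(144), np.int64(145), np.int64(140), np.int64(143), np.int64(140), np.int64(139), np.int64(133), 
[... 218 characters left out ...]
(104), np.int64(102), np.int64(105), np.int64(103), np.int64(98), np.int64(91), np.int64(107), np.int64(134), np.int64(139), np.int64(144), np.int64(145), np.int64(151), np.int64(154), np.int64(147), np.int64(132), np.int64(143), np.int64(145), np.int64(147), np.int64(145), np.int64(144), np.int64(148), np.int64(143), np.int64(148), np.int64(147), np.int64(149), np.int64(148), np.int64(149), np.int64(151), np.int64(148), np.int64(148), np.int64(150), np.int64(148), np.int64(147)]
inner top [284. 166.] [0.0413 0.0031 0.0311]
outer top [284. 158.] [0.0455 0.003  0.0311]
in L [222. 212.] [ 0.014  -0.0327  0.0311]
in R [347. 212.] [0.0141 0.04   0.0311]
pot bot [278. 192.] [0.0289 0.0001 0.0194]
```

Both methods put the ring about 2–4 mm further along the tool's +x and +y. I'll correct for that and lower gently.

Emit:
send_rows([
  {"dx":0.003,"dy":0.002,"dz":0.0,"yaw":0.0,"claw":-0.49},
  {"dx":0.005,"dy":0.004,"dz":0.0,"yaw":0.0,"claw":-0.49},
  {"dx":0.005,"dy":0.004,"dz":0.01,"yaw":0.0,"claw":-0.49},
  {"dx":0.005,"dy":0.004,"dz":0.018,"yaw":0.0,"claw":-0.49},
  {"dx":0.005,"dy":0.004,"dz":0.026,"yaw":0.0,"claw":-0.49},
  {"dx":0.005,"dy":0.004,"dz":0.032,"yaw":0.0,"claw":-0.49},
  {"dx":0.005,"dy":0.004,"dz":0.036,"yaw":0.0,"claw":-0.49},
  {"dx":0.005,"dy":0.004,"dz":0.036,"yaw":0.0,"claw":-0.49},
  {"dx":0.005,"dy":0.004,"dz":0.036,"yaw":0.0,"claw":-0.49},
])

```text
time: 10.72
tool_pos: [0.5053, -0.0701, 0.0565]
tool_rot: [0.0, 0.123, 0.992, -0.0]
contact_force: [-0.6, -0.2, -1.9]
gripper_width: 0.752
grasp_force: 24.3
```

No contact force, and the pot's underside is now below the rim, so it is inside the ring. I'll lower the last 2 mm.

Emit:
send_rows([
  {"dx":0.0,"dy":0.0,"dz":0.001,"yaw":0.0,"claw":-0.49},
  {"dx":0.0,"dy":0.0,"dz":0.002,"yaw":0.0,"claw":-0.49},
  {"dx":0.0,"dy":0.0,"dz":0.003,"yaw":0.0,"claw":-0.49},
  {"dx":0.0,"dy":0.0,"dz":0.004,"yaw":0.0,"claw":-0.49},
  {"dx":0.0,"dy":0.0,"dz":0.004,"yaw":0.0,"claw":-0.49},
  {"dx":0.0,"dy":0.0,"dz":0.004,"yaw":0.0,"claw":-0.49},
])

```text
time: 11.48
tool_pos: [0.5052, -0.07, 0.0545]
tool_rot: [0.0, 0.123, 0.992, -0.0]
contact_force: [-0.2, 1.1, 0.9]
gripper_width: 0.746
grasp_force: 24.3
```

It has touched down (vertical force from -1.9 to +0.9 N). I'll open slowly, then lift.

Emit:
send_rows([
  {"dx":0.0,"dy":0.0,"dz":0.0,"yaw":0.0,"claw":-0.51},
  {"dx":0.0,"dy":0.0,"dz":0.0,"yaw":0.0,"claw":-0.55},
  {"dx":0.0,"dy":0.0,"dz":0.0,"yaw":0.0,"claw":-0.65},
  {"dx":0.0,"dy":0.0,"dz":0.0,"yaw":0.0,"claw":-0.8},
  {"dx":0.0,"dy":0.0,"dz":0.0,"yaw":0.0,"claw":-1.0},
  {"dx":0.0,"dy":0.0,"dz":0.0,"yaw":0.0,"claw":-1.0},
  {"dx":0.0,"dy":0.0,"dz":0.0,"yaw":0.0,"claw":-1.0},
  {"dx":0.0,"dy":0.0,"dz":-0.02,"yaw":0.0,"claw":-1.0},
  {"dx":0.0,"dy":0.0,"dz":-0.06,"yaw":0.0,"claw":-1.0},
  {"dx":0.0,"dy":0.0,"dz":-0.12,"yaw":0.0,"claw":-1.0},
  {"dx":0.0,"dy":0.0,"dz":-0.19,"yaw":0.0,"claw":-1.0},
  {"dx":0.0,"dy":0.0,"dz":-0.25,"yaw":0.0,"claw":-1.0},
  {"dx":0.0,"dy":0.0,"dz":-0.27,"yaw":0.0,"claw":-1.0},
  {"dx":0.0,"dy":0.0,"dz":-0.27,"yaw":0.0,"claw":-1.0},
  {"dx":0.0,"dy":0.0,"dz":-0.27,"yaw":0.0,"claw":-1.0},
])

```text
time: 13.35
tool_pos: [0.5043, -0.0698, 0.1876]
tool_rot: [-0.001, 0.123, 0.992, 0.0]
contact_force: [0.3, 0.0, 0.3]
gripper_width: 1.004
grasp_force: 0.0
```

Run:
```python
from h import *
s=manip.state();p,q=s["tool_pos"],s["tool_rot"];R=Ro.from_quat([q[1],q[2],q[3],q[0]]).as_matrix();print(s["time"],p,q,s["joint_pos"])
im=manip.grab_frame("wrist")[:,:,::-1];cv2.imwrite("pics/w6.png",im);h=cv2.cvtColor(im,cv2.COLOR_BGR2HSV)
m=(((h[...,0]<8)|(h[...,0]>172))&(h[...,1]>150)&(h[...,2]>90)).astype(np.uint8)
k,l,st,c=cv2.connectedComponentsWithStats(m)
for i in range(1,k):
    if st[i,4]>60: print(st[i],c[i],wback(p,q,c[i],.103))
a=np.array([.5457,.0085]);yt=R[:2,1];th0=np.arctan2(yt[1],yt[0])
ph0=np.arctan2(.061-.0085,.4434-.5457)
print("yaw now",np.degrees(th0),"post ang",np.degrees(ph0))
P=a+.115*np.array([np.cos(ph0),np.sin(ph0)])
print("to post",totool(q,[P[0]-p[0],P[1]-p[1],.072-p[2]]),"yaw want",np.degrees(ph0-np.pi/2))
```

```text
13.35 [ 0.5043 -0.0698  0.1876] [-0.0014  0.1231  0.9924  0.0002] [-0.2838 -0.1965  1.9229 -0.      1.4179 -1.6078]
[ 238  169   81   82 4959] [277.4894 210.8768] [ 0.5046 -0.0705  0.103 ]
[  56  269   53   47 1721] [ 80.9047 291.9727] [ 0.5325 -0.2443  0.103 ]
yaw now 75.86142422589825 post ang 152.83326497230993
to post [0.1814 0.2239 0.2318] yaw want 62.833264972309934
```

The pot stands in the cup at (0.5046,-0.0705), and its lid looks circular, so it is upright. Next I'll go over the post with the fingers across its direction of travel and lower around it.

Emit:
send_rows([
  {"dx":0.05,"dy":0.06,"dz":0.0,"yaw":0.05,"claw":-1.0},
  {"dx":0.11,"dy":0.135,"dz":0.0,"yaw":0.1,"claw":-1.0},
  {"dx":0.16,"dy":0.2,"dz":0.0,"yaw":0.152,"claw":-1.0},
  {"dx":0.181,"dy":0.224,"dz":0.0,"yaw":0.152,"claw":-1.0},
  {"dx":0.181,"dy":0.224,"dz":0.0,"yaw":0.152,"claw":-1.0},
  {"dx":0.181,"dy":0.224,"dz":0.05,"yaw":0.152,"claw":-1.0},
  {"dx":0.181,"dy":0.224,"dz":0.11,"yaw":0.152,"claw":-1.0},
  {"dx":0.181,"dy":0.224,"dz":0.17,"yaw":0.152,"claw":-1.0},
  {"dx":0.181,"dy":0.224,"dz":0.21,"yaw":0.152,"claw":-1.0},
  {"dx":0.181,"dy":0.224,"dz":0.232,"yaw":0.152,"claw":-1.0},
  {"dx":0.181,"dy":0.224,"dz":0.232,"yaw":0.152,"claw":-0.5},
  {"dx":0.181,"dy":0.224,"dz":0.232,"yaw":0.152,"claw":0.0},
  {"dx":0.181,"dy":0.224,"dz":0.232,"yaw":0.152,"claw":0.3},
  {"dx":0.181,"dy":0.224,"dz":0.232,"yaw":0.152,"claw":0.3},
  {"dx":0.181,"dy":0.224,"dz":0.232,"yaw":0.152,"claw":0.3},
  {"dx":0.181,"dy":0.224,"dz":0.232,"yaw":0.152,"claw":0.3},
])

```text
time: 15.4
tool_pos: [0.4448, 0.0607, 0.0734]
tool_rot: [0.0, 0.235, 0.972, 0.0]
contact_force: [0.4, -0.2, 0.7]
gripper_width: 0.346
grasp_force: 0.0
```

Emit:
send_rows([
  {"dx":0.0,"dy":0.0,"dz":0.0,"yaw":0.0,"claw":0.36},
  {"dx":0.0,"dy":0.0,"dz":0.0,"yaw":0.0,"claw":0.4},
  {"dx":0.0,"dy":0.0,"dz":0.0,"yaw":0.0,"claw":0.43},
  {"dx":0.0,"dy":0.0,"dz":0.0,"yaw":0.0,"claw":0.43},
])

```text
time: 15.9
tool_pos: [0.4455, 0.0621, 0.0736]
tool_rot: [0.001, 0.235, 0.972, 0.002]
contact_force: [2.0, 6.6, -0.2]
gripper_width: 0.287
grasp_force: 3.6
```

Emit:
send_rows([
  {"dx":0.0,"dy":0.003,"dz":0.0,"yaw":0.0,"claw":0.43},
  {"dx":0.0,"dy":0.005,"dz":0.0,"yaw":0.0,"claw":0.43},
  {"dx":0.0,"dy":0.005,"dz":0.0,"yaw":0.0,"claw":0.43},
])

```text
time: 16.27
tool_pos: [0.4458, 0.0627, 0.0731]
tool_rot: [-0.0, 0.235, 0.972, -0.0]
contact_force: [-0.2, -0.6, -0.2]
gripper_width: 0.287
grasp_force: 0.0
```

Emit:
send_rows([
  {"dx":0.0,"dy":0.0,"dz":0.0,"yaw":0.0,"claw":0.46},
  {"dx":0.0,"dy":0.0,"dz":0.0,"yaw":0.0,"claw":0.48},
  {"dx":0.0,"dy":0.0,"dz":0.0,"yaw":0.0,"claw":0.48},
])

```text
time: 16.65
tool_pos: [0.446, 0.0632, 0.0732]
tool_rot: [0.0, 0.235, 0.972, 0.0]
contact_force: [2.0, 4.3, -1.9]
gripper_width: 0.261
grasp_force: 1.9
```

```bash
python3 -c "
import numpy as np
e=np.radians(.4)
for d in(1,2.5,4.5,7,10,13,16,19.5,23,26.5,30,33.5,37,40,42.5,44,45):
  p=np.radians(d);print(d,np.round([.2256*(np.cos(p+e)-1),.2256*(np.sin(p+e)-np.sin(e)),p/1.5],3))"
```

```text
1 [-0.     0.004  0.012]
2.5 [-0.     0.01   0.029]
4.5 [-0.001  0.018  0.052]
7 [-0.002  0.027  0.081]
10 [-0.004  0.039  0.116]
13 [-0.006  0.051  0.151]
16 [-0.009  0.062  0.186]
19.5 [-0.013  0.075  0.227]
23 [-0.019  0.088  0.268]
26.5 [-0.024  0.1    0.308]
30 [-0.031  0.113  0.349]
33.5 [-0.038  0.124  0.39 ]
37 [-0.046  0.135  0.431]
40 [-0.054  0.145  0.465]
42.5 [-0.06   0.152  0.495]
44 [-0.064  0.156  0.512]
45 [-0.067  0.159  0.524]
```

Emit:
send_rows([
  {"dx":0.0,"dy":0.002,"dz":0.0,"yaw":0.0,"claw":0.47},
  {"dx":0.0,"dy":0.006,"dz":0.0,"yaw":0.012,"claw":0.47},
  {"dx":0.0,"dy":0.012,"dz":0.0,"yaw":0.029,"claw":0.47},
  {"dx":-0.001,"dy":0.02,"dz":0.0,"yaw":0.052,"claw":0.47},
  {"dx":-0.002,"dy":0.029,"dz":0.0,"yaw":0.081,"claw":0.47},
  {"dx":-0.004,"dy":0.041,"dz":0.0,"yaw":0.116,"claw":0.47},
  {"dx":-0.006,"dy":0.053,"dz":0.0,"yaw":0.151,"claw":0.47},
  {"dx":-0.009,"dy":0.064,"dz":0.0,"yaw":0.186,"claw":0.47},
  {"dx":-0.013,"dy":0.077,"dz":0.0,"yaw":0.227,"claw":0.47},
  {"dx":-0.019,"dy":0.09,"dz":0.0,"yaw":0.268,"claw":0.47},
  {"dx":-0.024,"dy":0.102,"dz":0.0,"yaw":0.308,"claw":0.47},
  {"dx":-0.031,"dy":0.115,"dz":0.0,"yaw":0.349,"claw":0.47},
  {"dx":-0.038,"dy":0.126,"dz":0.0,"yaw":0.39,"claw":0.47},
  {"dx":-0.046,"dy":0.137,"dz":0.0,"yaw":0.431,"claw":0.47},
  {"dx":-0.054,"dy":0.147,"dz":0.0,"yaw":0.465,"claw":0.47},
  {"dx":-0.06,"dy":0.154,"dz":0.0,"yaw":0.495,"claw":0.47},
  {"dx":-0.064,"dy":0.158,"dz":0.0,"yaw":0.512,"claw":0.47},
  {"dx":-0.067,"dy":0.161,"dz":0.0,"yaw":0.524,"claw":0.47},
  {"dx":-0.067,"dy":0.161,"dz":0.0,"yaw":0.524,"claw":0.47},
  {"dx":-0.067,"dy":0.161,"dz":0.0,"yaw":0.524,"claw":0.47},
])

```text
time: 19.15
tool_pos: [0.5125, 0.1192, 0.0733]
tool_rot: [0.0, 0.589, 0.808, 0.0]
contact_force: [-0.6, -0.5, -0.8]
gripper_width: 0.264
grasp_force: 0.0
```

Emit:
send_rows([
  {"dx":0.0,"dy":0.004,"dz":0.0,"yaw":0.012,"claw":0.47},
  {"dx":0.0,"dy":0.01,"dz":0.0,"yaw":0.029,"claw":0.47},
  {"dx":-0.001,"dy":0.018,"dz":0.0,"yaw":0.052,"claw":0.47},
  {"dx":-0.002,"dy":0.027,"dz":0.0,"yaw":0.081,"claw":0.47},
  {"dx":-0.004,"dy":0.039,"dz":0.0,"yaw":0.116,"claw":0.47},
  {"dx":-0.006,"dy":0.051,"dz":0.0,"yaw":0.151,"claw":0.47},
  {"dx":-0.009,"dy":0.062,"dz":0.0,"yaw":0.186,"claw":0.47},
  {"dx":-0.013,"dy":0.075,"dz":0.0,"yaw":0.227,"claw":0.47},
  {"dx":-0.019,"dy":0.088,"dz":0.0,"yaw":0.268,"claw":0.47},
  {"dx":-0.024,"dy":0.1,"dz":0.0,"yaw":0.308,"claw":0.47},
  {"dx":-0.031,"dy":0.113,"dz":0.0,"yaw":0.349,"claw":0.47},
  {"dx":-0.038,"dy":0.124,"dz":0.0,"yaw":0.39,"claw":0.47},
  {"dx":-0.046,"dy":0.135,"dz":0.0,"yaw":0.431,"claw":0.47},
  {"dx":-0.054,"dy":0.145,"dz":0.0,"yaw":0.465,"claw":0.47},
  {"dx":-0.06,"dy":0.152,"dz":0.0,"yaw":0.495,"claw":0.47},
  {"dx":-0.064,"dy":0.156,"dz":0.0,"yaw":0.512,"claw":0.47},
  {"dx":-0.067,"dy":0.159,"dz":0.0,"yaw":0.524,"claw":0.47},
  {"dx":-0.067,"dy":0.159,"dz":0.0,"yaw":0.524,"claw":0.47},
  {"dx":-0.067,"dy":0.159,"dz":0.0,"yaw":0.524,"claw":0.47},
  {"dx":-0.067,"dy":0.159,"dz":0.0,"yaw":0.524,"claw":0.47},
])

```text
time: 21.65
tool_pos: [0.5988, 0.1114, 0.0733]
tool_rot: [0.0, 0.854, 0.52, 0.0]
contact_force: [-0.8, 0.4, 0.7]
gripper_width: 0.268
grasp_force: 0.0
```

```bash
cat > dial.py <<'E'
from h import *
s=manip.state();print(s["time"],s["tool_pos"],s["contact_force"])
h0=cv2.imread("pics/top0.png");im=manip.grab_frame("top")[:,:,::-1];cv2.imwrite("pics/top_now.png",im)
a=np.array([.5457,.0085])
for n,lo,hi,smin,z in(("blue",105,130,120,.12),("green",60,100,100,.107),("red",-1,8,150,.103)):
    for t,x in(("0",h0),("now",im)):
        h=cv2.cvtColor(x,cv2.COLOR_BGR2HSV);m=((h[...,0]>lo)&(h[...,0]<hi)&(h[...,1]>smin)).astype(np.uint8)
        m[:,:225]=0;m[:,360:]=0;m[:150]=0;m[285:]=0
        k,l,st,c=cv2.connectedComponentsWithStats(m)
        if k<2: continue
        i=1+np.argmax(st[1:,4]);P=back("top",c[i],z)[:2];d=P-a
        print(n,t,st[i],P,"ang",np.degrees(np.arctan2(d[1],d[0])),"r",np.hypot(*d))
E
python3 dial.py
```

```text
21.65 [0.5988 0.1114 0.0733] [-0.7888  0.425   0.7207]
blue 0 [246 184  26  27 562] [0.5869 0.0889] ang 62.85145208277765 r 0.09035248180020548
blue now [294 168  27  28 569] [ 0.6245 -0.0321] ang -27.272295709008628 r 0.08869995339682679
green 0 [296 171  25  25 492] [ 0.6237 -0.0345] ang -28.858579040566344 r 0.089045759986667
green now [310 219  26  26 515] [ 0.502  -0.0696] ang -119.24009206952557 r 0.08945937901550538
red now [258 235  30  25 492] [0.4641 0.051 ] ang 152.48371658467724 r 0.09206346247715773
```

Vision gives a turn of 90.1–90.4°, which is within the notch's capture range. I'll open, lift clear and check again.

Emit:
send_rows([
  {"dx":0.0,"dy":0.0,"dz":0.0,"yaw":0.0,"claw":0.4},
  {"dx":0.0,"dy":0.0,"dz":0.0,"yaw":0.0,"claw":0.2},
  {"dx":0.0,"dy":0.0,"dz":0.0,"yaw":0.0,"claw":-0.2},
  {"dx":0.0,"dy":0.0,"dz":0.0,"yaw":0.0,"claw":-0.2},
  {"dx":0.0,"dy":0.0,"dz":0.0,"yaw":0.0,"claw":-0.2},
  {"dx":0.0,"dy":0.0,"dz":-0.04,"yaw":0.0,"claw":-0.2},
  {"dx":0.0,"dy":0.0,"dz":-0.1,"yaw":0.0,"claw":-0.2},
  {"dx":0.0,"dy":0.0,"dz":-0.17,"yaw":0.0,"claw":-0.2},
  {"dx":0.0,"dy":0.0,"dz":-0.24,"yaw":0.0,"claw":-0.2},
  {"dx":0.0,"dy":0.0,"dz":-0.28,"yaw":0.0,"claw":-0.2},
  {"dx":0.0,"dy":0.0,"dz":-0.3,"yaw":0.0,"claw":-0.2},
  {"dx":0.0,"dy":0.0,"dz":-0.3,"yaw":0.0,"claw":-0.2},
  {"dx":0.0,"dy":0.0,"dz":-0.3,"yaw":0.0,"claw":-0.2},
  {"dx":0.0,"dy":0.0,"dz":-0.3,"yaw":0.0,"claw":-0.2},
])

```text
time: 23.45
tool_pos: [0.5977, 0.1115, 0.2216]
tool_rot: [-0.001, 0.854, 0.52, -0.001]
contact_force: [0.1, 0.5, -0.6]
gripper_width: 0.601
grasp_force: 0.0
```

```bash
python3 dial.py
python3 - <<'E'
from h import *
cv2.imwrite("pics/end.png",manip.grab_frame("scene")[:,:,::-1])
E
```

```text
23.45 [0.5977 0.1115 0.2216] [ 0.0621  0.4912 -0.6408]
blue 0 [246 184  26  27 562] [0.5869 0.0889] ang 62.85145208277765 r 0.09035248180020548
blue now [294 169  27  27 564] [ 0.6244 -0.032 ] ang -27.210449475010975 r 0.08851899941352262
green 0 [296 171  25  25 492] [ 0.6237 -0.0345] ang -28.858579040566344 r 0.089045759986667
green now [310 219  26  25 512] [ 0.502  -0.0696] ang -119.23708988592595 r 0.08946021605695896
red now [263 235  25  25 473] [0.4638 0.0495] ang 153.38531546029336 r 0.09160915799782364
```

View pics/end.png

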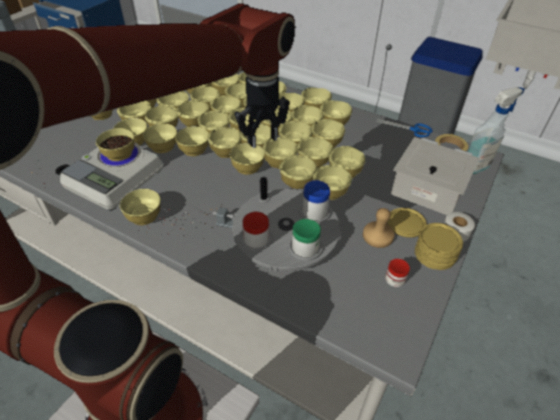

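The final picture shows the red pot upright in its cup at (256,228), with the blue and green pots seated, the post at (263,188), and the tamper, lids and tin where they were. The disc has stayed at about 90° with the arm clear, so I'll hand in.

```bash
python3 -c "
from plant import manip
print(manip.job_done())"
```

```text
the job is handed in; nothing more can be done
None
```

The pot was gripped at about 24 N a side and set upright in the empty cup, the turntable was turned one click clockwise (about 90° by camera), and the job was handed in after about 23.5 s; no verdict came back.

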